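# Empty the printing-block tray into the crate

### The arm

A 6-joint arm with a two-finger parallel gripper is mounted at the origin on the work surface. World frame = base frame: x ahead of the robot, y to its left, z up, the work surface at z = 0. Lengths are in m, angles in rad, forces in N, time in s.
With the tool pointing down it reaches from about 0.425 to 0.95 m from the base axis. Payload 3.5 kg.
Tool frame: the origin (TCP) lies at the very end of the fingers, on their centre line; the grasp point (between the pads) lies 19 mm behind it; z points along the fingers, y is the line along which they close (so a half turn about z gives the same grasp; the last joint's range is limited). The gripper opens to 85 mm and grips with 20 to 120 N. Pads are 22 mm wide; open, the fingers measure 114 mm over their backs; the gripper's body (76 mm by 85 mm) begins 54 mm behind the grasp point. The pads swing forward as they close: fully open they stand 13 mm farther back than shut.
Start: joints at [-1.414, 0.286, 1.577, -0, 1.279, -0.15], TCP at [0.204, -0.643, 0.193] pointing down, gripper open.
Joint ranges: [-2.77, 2.77], [-0.9, 2.22], [0.21, 2.48], [-1.53, 4.67], [0.24, 2.81], [-2.84, 2.84]. Speed limits (rad/s): [2.79, 2.79, 3.14, 3.14, 3.14, 3.14].

### API

Orientations are given as a unit quaternion [x, y, z, w].
In Python, from plant import ctrl gives the robot as it stands.
- The arm moves only by the tool carry_out, never from a script. Its argument "deltas" is one flat list of numbers, 6 for each row, row after row: the shift along the tool's x, y, z in m, then the turn, a rotation vector about the tool's x, y, z in rad. A call has 1 to 5 rows; each row is the pose to reach, as a shift and turn from the pose commanded when the call began, along the tool's axes at that moment; what a row does not reach only later rows make up. A row lasts 1/8 s, in which the tool goes at most 62.5 mm and 10.7 degrees, less where a joint would pass 70% of its speed; a pose out of reach is approached as far as the arm can. A call with a gripper value outside its range is refused whole. "grip" is the opening in per cent of the stroke, from 0 (shut) to 100 (fully open), set as the call begins (left out, the last holds). The fingers move at their own pace and stop on an object; "grip_force" is the grip in N (left out, the last holds). Time passes only in rows, so rows that repeat a pose let the fingers close. It gives the time, the measured TCP pose, the force, the opening and the grip force at its end, in the units of the state.
- ctrl.get_state(): the state, without advancing time (a new reading comes with each control period).
- ctrl.read_camera(name): name is "side" or "top" or "wrist"; returns (picture, depth): 480x640x3 uint8, red, green, blue; 480x640 float32, m along the optical axis (not along the pixel's ray), 0 where there is no reading.
- ctrl.camera_model(name): a dict with "intrinsics" (3x3 intrinsics, pixels), "extrinsics" (4x4, takes a point from world to camera coordinates); the wrist camera has in their place "hand_eye" (4x4, takes a point from camera to tool coordinates, whose origin is the TCP and whose axes are the flange's). Camera axes: x right, y down, z forward; pixel columns grow to the right and rows downward; lengths in m; the calibration is good to about 2 mm. A picture is of the moment at which its call begins: read the wrist's pose just before it. camera_model takes no time and is no camera call.
- ctrl.sign_off(): hands the job in; it is judged then, once.
Trained networks look in the newest picture that a camera, given by its name, has taken for a name from the list of things; names that differ only in an ending like _2 or _b are one class to them, and where a whole thing is asked for, a point or a joint stands for the part that bears it (a point fixed in the world has none). Each returns a list of dicts, best first, with "score" (0 to 1); they miss things now and then, are a little off and sometimes report something else, mostly with a low value. They report only what shows in the picture. A call takes as long as a camera call.
- ctrl.find_in(camera, query): "uv" ([column, row] in pixels, amid what is visible of it).
The state is a dict: "time": time; "qpos": joint angles; "dq": joint speeds; "joint_efforts": joint torques, N m; "eef_pos": TCP position; "tcp_rot": TCP orientation; "contact_force": force on the tool from outside, world axes, zero at the start; "wrist_torque": the same for the moment, N m; "opening": opening from 0.0 (shut) to 1.0 (fully open); "finger_force": force on a finger pad.
Only numpy, scipy, OpenCV 4.12 (cv2) and the standard library are available. Lean on these libraries where they do the work, as an engineer would, in place of code of your own. Each camera call takes 0.05 s, during which the arm holds its last target. There are 200 camera calls.

### The job

Class is over: pick up the small metal tray by its wooden handle, keeping the five printing blocks aboard, carry it to the rectangular plywood crate and tip all the blocks into it over the tray's spout. Then set the empty tray down gently, upright, in the middle of the cork mat it came from and let go. Leave the crate where it stands and do not disturb the steel pot or the other art supplies.

Things in the scene. Friction and masses are not known exactly. Their poses are not given: they have to be found in the camera images.
- mat: thin rectangular cork mat fixed to the table, 220 (its x) x 180 (its y) x 4 mm thick; origin at the centre of its underside, z up. The tray starts on it.
- tray: aluminium scoop tray, 0.24 kg. Floor 136 (its x, -68 to +68) x 124 (y), 3 mm thick; walls 36 high, 3 thick, at back (-x) and sides; front (+x) open: the floor runs on as a 32 mm spout turned up 15 deg. Uprights 22 wide, 4 thick outside the side walls at x = 0, 96 high. Origin: centre of the floor's underside, z up. Smooth (friction 0.3): blocks slide off when tipped nose down 35 to 45 deg.
- tray_handle (a point): middle of the tray's wooden handle: a level 16 x 16 mm square bar between the uprights, 124 mm long along the tray's y, directly above the tray's origin, its centre 88 mm above the tray's underside; its flat sides face the tray's +x and -x; nothing beneath it but the blocks. Axes as the tray.
- tray_lip (a point): middle of the front edge of the tray's spout, 99 mm ahead (+x) of the tray's origin and 11 mm above its underside. Axes as the tray.
- crate: open rectangular plywood crate, loose, 1.6 kg, outside 210 (its x) x 250 (its y) x 120 mm high, walls and floor 8 mm; origin at the centre of its underside, z up. Stands left or right of the mat, with its y axis roughly along the world's y.
- pot: round steel water pot with two side handles, not for the blocks: 180 mm across (about 240 over the handles), 150 high, empty; stands on the other side of the mat from the crate. Origin under its centre.
- tape: roll of paper tape lying flat, 100 across, 24 high; origin under its centre. Leave alone.
- eraser: dark eraser, 55 x 30 x 16 mm, origin under its centre. Leave alone.
- inkpot: small glass jar with black cap, 44 across, 65 high, beyond the mat; origin under its centre. Leave alone.
- cup: white plastic cup, 84 across, 110 high, beyond the mat; origin under its centre. Leave alone.
- bottle: white bottle, 52 across, 130 high, beyond the mat; origin under its centre. Leave alone.
- block0: square wooden printing block, 28 x 28 mm, 22 high, 20 g, one of the five in the tray; origin under its centre.
- block1: round wooden printing block, 29 mm across, 22 high, 20 g, one of the five in the tray; origin under its centre.
- block2: square wooden printing block, 28 x 28 mm, 22 high, 20 g, one of the five in the tray; origin under its centre.
- block3: square wooden printing block, 28 x 28 mm, 22 high, 20 g, one of the five in the tray; origin under its centre.
- block4: round wooden printing block, 29 mm across, 22 high, 20 g, one of the five in the tray; origin under its centre.

How it is judged:
By the outcome, as a careful person would: the job done as asked, in the order asked, and still so for the second after the job is handed in, with the robot touching nothing.
It also fails if it takes over 51 s, if anything falls off the work surface, if the arm or the gripper's body presses on something with over 40 N, if the wrist force passes 120 N, or if a joint passes its speed limit or range.

## Working session

There is one attempt and no reset: what is moved stays moved. The work goes in short steps, Python scripts to look and compute and a tool call to move; the robot and the scene stay as the last step left them, time stands still between calls to the robot, and variables do not carry over. Pictures are saved under pics/ and viewed, at most 10 in all, crops included, and the job is handed in when it is done.

Besides the shell and the picture viewer there is one more tool, called as name(argument=value, ...) on one line, values as JSON. carry_out: Moves the arm, as the interface text tells. Its arguments: {"type":"object","properties":{"deltas":{"type":"array"},"grip":{"type":"number"},"grip_force":{"type":"number"}},"required":["deltas"]}

```bash
mkdir -p pics; ls; cat > h.py <<'E'
import numpy as np,cv2
from scipy.spatial.transform import Rotation as R
from plant import ctrl
def cam(n):
    im,d=ctrl.read_camera(n);m=ctrl.camera_model(n);return im,d,m
def cloud(d,m,T=None):
    K=np.array(m["intrinsics"]);v,u=np.mgrid[:480,:640]
    P=np.stack([(u-K[0,2])/K[0,0]*d,(v-K[1,2])/K[1,1]*d,d],-1)
    T=np.linalg.inv(np.array(m["extrinsics"])) if T is None else T
    W=P@T[:3,:3].T+T[:3,3];W[d<=0]=np.nan;return W
E
python3 - <<'E'
from h import *
for n in("top","side"):
    im,d,m=cam(n);W=cloud(d,m);cv2.imwrite(f"pics/{n}0.png",im[:,:,::-1]);np.save(n+"W.npy",W)
    for q in["mat","tray","tray_handle","tray_lip","crate","pot","block0","tape","eraser"]:
        for r in ctrl.find_in(n,q)[:1]:
            u,v=map(int,r["uv"]);print(n,q,round(r["score"],2),u,v,W[v,u].round(3))
print(ctrl.get_state())
E
```

```text
pics
top mat 0.56 338 277 [ 0.473 -0.047  0.004]
top tray 0.91 300 255 [0.498 0.024 0.101]
top tray_handle 0.83 300 255 [0.498 0.024 0.101]
top tray_lip 0.73 305 257 [0.495 0.015 0.101]
top crate 0.68 516 259 [ 0.506 -0.403  0.006]
top pot 0.55 99 237 [0.559 0.434 0.005]
top block0 0.74 286 270 [0.483 0.054 0.031]
top tape 0.55 161 374 [ 0.292  0.291 -0.001]
top eraser 0.66 459 373 [ 0.29  -0.267  0.018]
side mat 0.94 301 280 [ 0.486 -0.042  0.008]
side tray 0.97 308 255 [ 0.501 -0.042  0.074]
side tray_lip 0.97 310 257 [ 0.506 -0.042  0.069]
side crate 0.66 318 394 [ 0.496 -0.352  0.009]
side pot 0.59 313 169 [0.538 0.289 0.117]
side block0 0.73 321 253 [0.536 0.024 0.031]
side tape 0.8 222 218 [0.298 0.208 0.026]
side eraser 0.94 194 365 [ 0.285 -0.276  0.014]
{'time': 1.0, 'qpos': array([-1.41396961e+00,  2.86272577e-01,  1.57670523e+00, -1.09218706e-05,
        1.27860286e+00, -1.50030675e-01]), 'dq': array([-1.19296380e-05,  1.66704336e-03,  6.47375833e-04, -9.89191879e-04,
        8.66846299e-04,  7.53149687e-04]), 'joint_efforts': array([-5.36300740e-04, -4.05973577e+01, -2.92948437e+01, -2.64174423e-04,
        5.94559879e-04,  8.86434776e-06]), 'eef_pos': array([ 0.20389635, -0.64345066,  0.19274033]), 'tcp_rot': array([ 9.88252649e-01,  1.52828996e-01, -5.20908220e-06,  6.01154148e-06]), 'contact_force': array([ 0.57131212,  0.67165931, -0.60121027]), 'wrist_torque': array([-0.00567792, -0.00375932,  0.00468609]), 'finger_force': 0.0, 'opening': 1.0014692347667797}
```

View pics/top0.png

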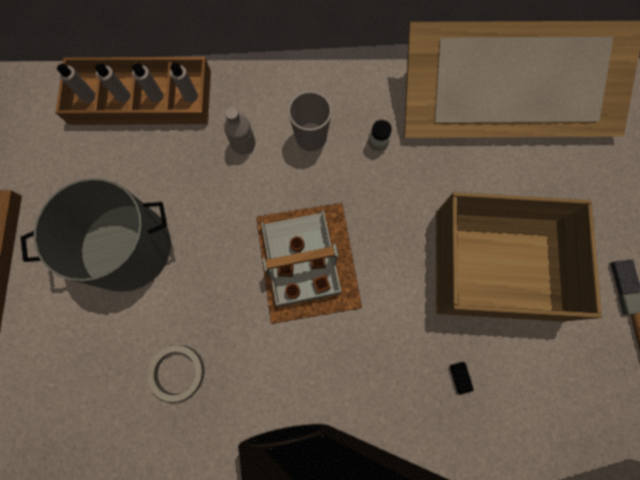

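View pics/side0.png

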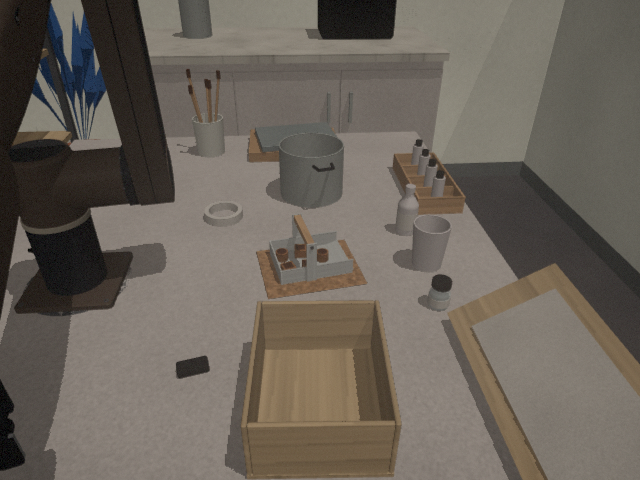

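The top view shows the tray around (300,262) on the mat, the crate on the right at (520,255) and the pot on the left at (90,235). The side view agrees. I still need to know which end the spout is on.

```bash
python3 - <<'E'
from h import *
W=np.load("topW.npy");S=np.load("sideW.npy")
a=cv2.imread("pics/top0.png")[195:330,240:375];b=cv2.imread("pics/side0.png")[205:305,245:375]
a=cv2.convertScaleAbs(cv2.resize(a,(540,540),interpolation=2),alpha=1.6);b=cv2.resize(b,(702,540))[:, :]
cv2.imwrite("pics/c.png",cv2.resize(np.hstack([a,b[:540]]),(800,348)))
def pts(w,c):
    p=w.reshape(-1,3);p=p[np.isfinite(p).all(1)];return p[c(p)]
box=lambda p:(abs(p[:,0]-.48)<.16)&(abs(p[:,1]-.02)<.14)
for nm,w in(("top",W),("side",S)):
    h=pts(w,lambda p:box(p)&(p[:,2]>.088)&(p[:,2]<.115))
    r=cv2.minAreaRect(h[:,:2].astype(np.float32));print(nm,"handle",r,h[:,2].max())
    t=pts(w,lambda p:box(p)&(p[:,2]>.03)&(p[:,2]<.05)); print("walls/blocks",cv2.minAreaRect(t[:,:2].astype(np.float32)))
# crate rim
for nm,w in(("top",W),("side",S)):
    c=pts(w,lambda p:(p[:,2]>.112)&(p[:,2]<.128)&(p[:,1]<-.18)&(p[:,1]>-.65)&(p[:,0]>.3)&(p[:,0]<.75))
    print(nm,"crate",cv2.minAreaRect(c[:,:2].astype(np.float32)),c.min(0),c.max(0))
# mat by colour
im=cv2.imread("pics/top0.png")[:,:,::-1].astype(int)
m=((im[:,:,0]-im[:,:,2])>45)&(np.nan_to_num(W[:,:,2],nan=1)<.02)
p=W[m];p=p[box(p)];print("mat",cv2.minAreaRect(p[:,:2].astype(np.float32)),np.median(p[:,2]))
print(ctrl.camera_model("wrist"))
E
```

```text
top handle ((0.4954877197742462, 0.02373497560620308), (0.021581804379820824, 0.13517692685127258), 11.217290878295898) 0.10462739446538016
walls/blocks ((0.5090381503105164, 0.026246994733810425), (0.16317617893218994, 0.13014912605285645), 11.004960060119629)
side handle ((0.49610763788223267, 0.021649561822414398), (0.022375857457518578, 0.13861839473247528), 11.11568546295166) 0.10304216219556928
walls/blocks ((0.5099585056304932, 0.024798430502414703), (0.1650804579257965, 0.13591550290584564), 10.477035522460938)
top crate ((0.49614861607551575, -0.3677406311035156), (0.25178927183151245, 0.21030135452747345), 86.07696533203125) [ 0.38364645 -0.49850308  0.11201024] [ 0.60813078 -0.2358409   0.12486395]
side crate ((0.49584099650382996, -0.36832761764526367), (0.252766877412796, 0.21013851463794708), 85.91194915771484) [ 0.38320732 -0.50015589  0.1120032 ] [ 0.60848061 -0.2364017   0.1235581 ]
mat ((0.5068520903587341, 0.013730838894844055), (0.21902738511562347, 0.17968641221523285), 8.942893028259277) 0.0042219399272155345
{'intrinsics': array([[410.71179059,   0.        , 320.59713041],
       [  0.        , 410.71179059, 232.28680898],
       [  0.        ,   0.        ,   1.        ]]), 'hand_eye': array([[ 7.21088719e-04, -9.63918746e-01, -2.66195662e-01,
         6.73592958e-02],
       [ 9.99999418e-01,  4.81504997e-04,  9.65292238e-04,
        -1.81499841e-04],
       [-8.02288742e-04, -2.66196204e-01,  9.63918533e-01,
        -1.81771224e-01],
       [ 0.00000000e+00,  0.00000000e+00,  0.00000000e+00,
         1.00000000e+00]])}
```

View pics/c.png

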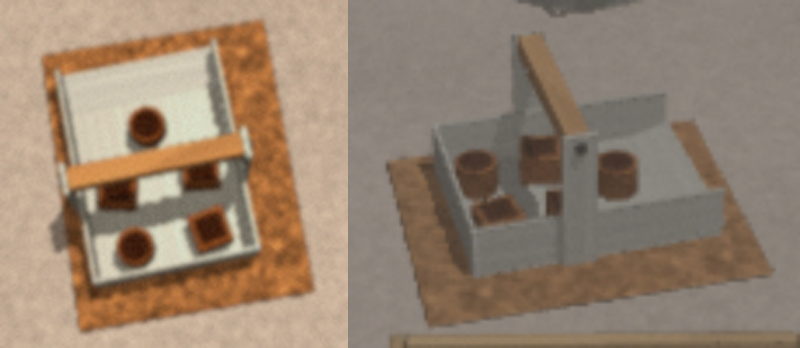

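The spout points to world +x at a yaw of about 11°, and the tray's back wall faces the robot. I'll grip the handle with tool y along tray +x, then pour at the crate with the spout heading roughly +x.

```bash
cat >> h.py <<'E'
def goal(h,head,tilt=0,roll=0):
    "TCP pose that puts the grasp point on h, tool y along tray heading (deg), nose down by tilt (deg)"
    T=R.from_euler('z',head,degrees=True)*R.from_euler('y',tilt,degrees=True)
    Rt=T*R.from_matrix(np.array([[0,1,0],[1,0,0],[0,0,-1.]]))  # tool x=tray y, tool y=tray x, z down
    return np.array(h)+Rt.apply([0,0,.019]),Rt
def delta(p,Rt,s=None):
    s=s or ctrl.get_state();R0=R.from_quat(s["tcp_rot"])
    return np.r_[R0.inv().apply(p-s["eef_pos"]),(R0.inv()*Rt).as_rotvec()].round(4)
def st():
    s=ctrl.get_state();print(round(s["time"],2),s["eef_pos"].round(4),s["qpos"].round(2),s["contact_force"].round(1),s["opening"]);return s
E
python3 - <<'E'
from h import *
st();print(delta(*goal([.4958,.0227,.24],11)))
E
```

```text
1.0 [ 0.2039 -0.6435  0.1927] [-1.41  0.29  1.58 -0.    1.28 -0.15] [ 0.6  0.7 -0.6] 1.0014692347667797
[ 0.4795 -0.5469 -0.0283 -0.      0.     -1.4559]
```

carry_out(deltas=[0.04, -0.05, -0.05, 0, 0, 0, 0.48, -0.547, -0.03, 0, 0, -1.456, 0.48, -0.547, -0.03, 0, 0, -1.456, 0.48, -0.547, -0.03, 0, 0, -1.456, 0.48, -0.547, -0.03, 0, 0, -1.456], grip=80)

```text
time: 1.62
eef_pos: [0.3234, -0.3671, 0.2283]
tcp_rot: [0.862, 0.507, 0.0, 0.0]
contact_force: [0.7, -0.7, -0.6]
opening: 0.803
finger_force: 0.0
```

```bash
python3 - <<'E'
from h import *
st();print(delta(*goal([.4958,.0227,.24],11)))
E
```

```text
1.62 [ 0.3234 -0.3671  0.2283] [-1.06 -0.16  1.98  0.    1.32 -0.55] [ 0.7 -0.7 -0.6] 0.8032776514229614
[ 4.245e-01 -3.910e-02  7.200e-03  8.000e-04  5.000e-04 -7.003e-01]
```

carry_out(deltas=[0.42, -0.039, 0.007, 0, 0, -0.7, 0.42, -0.039, 0.007, 0, 0, -0.7, 0.42, -0.039, 0.007, 0, 0, -0.7, 0.42, -0.039, 0.007, 0, 0, -0.7, 0.42, -0.039, 0.007, 0, 0, -0.7])

```text
time: 2.25
eef_pos: [0.4512, -0.0819, 0.2234]
tcp_rot: [0.638, 0.77, 0.0, 0.001]
contact_force: [0.3, -0.6, -0.4]
opening: 0.801
finger_force: 0.0
```

```bash
python3 - <<'E'
from h import *
st();print(delta(*goal([.4958,.0227,.20],11)))
E
```

```text
2.25 [ 0.4512 -0.0819  0.2234] [-0.4  -0.24  2.05 -0.    1.32 -0.59] [ 0.3 -0.6 -0.4] 0.800749443088854
[ 0.0945  0.0631  0.0424  0.0015  0.001  -0.0053]
```

carry_out(deltas=[0.0945, 0.063, 0.042, 0, 0, -0.005, 0.0945, 0.063, 0.042, 0, 0, -0.005, 0.0945, 0.063, 0.042, 0, 0, -0.005, 0.0945, 0.063, 0.042, 0, 0, -0.005])

```text
time: 2.75
eef_pos: [0.4951, 0.0206, 0.1812]
tcp_rot: [0.636, 0.772, -0.0, 0.0]
contact_force: [-0.3, -0.2, -0.2]
opening: 0.799
finger_force: 0.0
```

```bash
python3 - <<'E'
from h import *
s=st();im,d,m=cam("wrist")
T=np.eye(4);T[:3,:3]=R.from_quat(s["tcp_rot"]).as_matrix();T[:3,3]=s["eef_pos"]
W=cloud(d,m,T@np.array(m["hand_eye"]))
cv2.imwrite("pics/w1.png",im[:,:,::-1])
p=W.reshape(-1,3);p=p[np.isfinite(p).all(1)]
h=p[(p[:,2]>.085)&(p[:,2]<.115)&(abs(p[:,0]-.496)<.06)&(abs(p[:,1]-.02)<.1)]
print(cv2.minAreaRect(h[:,:2].astype(np.float32)),np.median(h[:,2]))
st();print(delta(*goal([.4958,.0227,.092],11)))
E
```

```text
2.75 [0.4951 0.0206 0.1812] [-0.16 -0.11  2.02 -0.    1.23 -0.35] [-0.3 -0.2 -0.2] 0.7992635916279272
((0.4944556653499603, 0.024898622184991837), (0.02193462662398815, 0.13416500389575958), 11.36337947845459) 0.10058166962703985
2.8 [0.4953 0.02   0.1815] [-0.16 -0.11  2.02 -0.    1.23 -0.35] [-0.1 -0.1 -0.7] 0.797816867523343
[ 0.0027  0.001   0.1085  0.0009  0.0008 -0.0016]
```

View pics/w1.png

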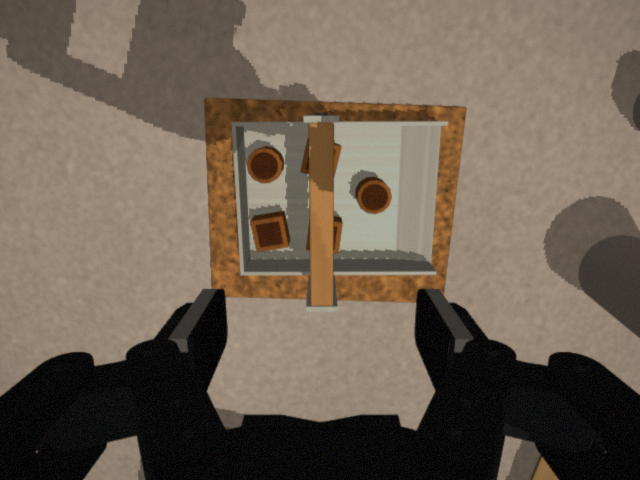

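The wrist view shows all five blocks aboard, with the handle upright at column 321 and midway between the open fingers. I'll go down.

carry_out(deltas=[0.003, 0.0005, 0.04, 0, 0, -0.003, 0.003, 0.0005, 0.085, 0, 0, -0.005, 0.003, 0.0005, 0.1085, 0, 0, -0.005, 0.003, 0.0005, 0.1085, 0, 0, -0.005, 0.003, 0.0005, 0.1085, 0, 0, -0.005])

```text
time: 3.42
eef_pos: [0.4963, 0.0226, 0.0742]
tcp_rot: [0.635, 0.772, 0.001, 0.001]
contact_force: [0.2, 0.2, -0.5]
opening: 0.803
finger_force: 0.0
```

carry_out(deltas=[0, 0, 0, 0, 0, 0, 0, 0, 0, 0, 0, 0, 0, 0, 0, 0, 0, 0, 0, 0, 0, 0, 0, 0, 0, 0, 0, 0, 0, 0], grip=0, grip_force=50)

```text
time: 4.05
eef_pos: [0.4949, 0.0239, 0.0724]
tcp_rot: [0.634, 0.773, -0.0, -0.0]
contact_force: [0.5, 0.4, -0.5]
opening: -0.0
finger_force: 0.0
```

carry_out(deltas=[0, 0, 0, 0, 0, 0, 0, 0, 0, 0, 0, 0, 0, 0, 0, 0, 0, 0, 0, 0, 0, 0, 0, 0], grip_force=80)

```text
time: 4.55
eef_pos: [0.4949, 0.0238, 0.0724]
tcp_rot: [0.635, 0.773, -0.0, -0.0]
contact_force: [-0.1, -0.6, 1.0]
opening: 0.002
finger_force: 0.0
```

The fingers closed fully on nothing. I need to look.

```bash
python3 - <<'E'
from h import *
st();im,d,m=cam("wrist");cv2.imwrite("pics/w2.png",im[:,:,::-1])
s,_,_=cam("side");s=cv2.resize(s[160:310,210:410],(640,480))
cv2.imwrite("pics/w2.png",cv2.resize(np.hstack([im,s])[:,:,::-1],(800,300)))
E
```

```text
4.55 [0.4949 0.0238 0.0724] [-0.16  0.03  2.11  0.    1.01 -0.35] [-0.1 -0.6  1. ] 0.0017685814195064426
```

View pics/w2.png

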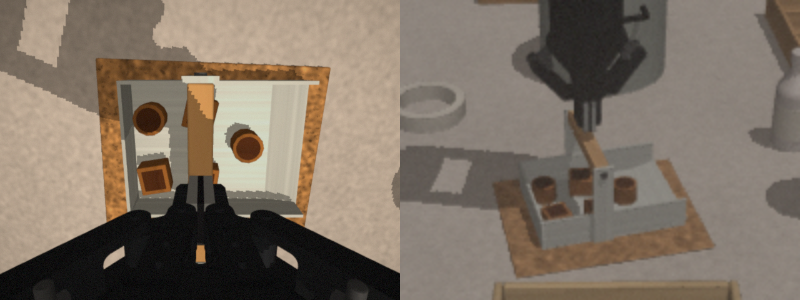

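```bash
python3 - <<'E'
from h import *
s=st();im,d,m=cam("wrist");T=np.eye(4);T[:3,:3]=R.from_quat(s["tcp_rot"]).as_matrix();T[:3,3]=s["eef_pos"]
W=cloud(d,m,T@np.array(m["hand_eye"]))
for v in range(100,430,15):print(v,[(W[v,u]*1000).round() .tolist() for u in(300,320,340)])
S,ds,ms=cam("side");Z=cloud(ds,ms)
cv2.imwrite("pics/w3.png",cv2.resize(np.hstack([im[260:440,220:420],cv2.resize(S[170:260,270:370],(200,180))])[:,:,::-1],(800,360)))
for v in range(180,262,5):print(v,[(Z[v,u]*1000).round().tolist() for u in(298,302,306,310)])
E
```

```text
4.65 [0.495  0.0238 0.0724] [-0.16  0.03  2.11  0.    1.01 -0.35] [ 0.1 -0.4 -0. ] -0.00018420880307546528
100 [[468.0, 98.0, 4.0], [479.0, 100.0, 5.0], [491.0, 102.0, 2.0]]
115 [[470.0, 90.0, 5.0], [481.0, 92.0, 3.0], [493.0, 94.0, 4.0]]
130 [[475.0, 85.0, 100.0], [482.0, 86.0, 101.0], [490.0, 87.0, 101.0]]
145 [[476.0, 79.0, 100.0], [483.0, 81.0, 101.0], [491.0, 82.0, 100.0]]
160 [[477.0, 74.0, 101.0], [485.0, 75.0, 99.0], [492.0, 77.0, 100.0]]
175 [[478.0, 69.0, 101.0], [486.0, 70.0, 101.0], [493.0, 71.0, 101.0]]
190 [[479.0, 63.0, 99.0], [487.0, 64.0, 100.0], [494.0, 66.0, 100.0]]
205 [[480.0, 57.0, 100.0], [488.0, 59.0, 101.0], [495.0, 60.0, 99.0]]
220 [[481.0, 51.0, 99.0], [489.0, 53.0, 100.0], [497.0, 55.0, 101.0]]
235 [[482.0, 45.0, 99.0], [490.0, 47.0, 100.0], [498.0, 49.0, 100.0]]
250 [[484.0, 39.0, 99.0], [491.0, 41.0, 101.0], [499.0, 42.0, 99.0]]
265 [[487.0, -1.0, 7.0], [493.0, 35.0, 101.0], [500.0, 36.0, 99.0]]
280 [[488.0, -11.0, 7.0], [494.0, 29.0, 101.0], [511.0, 3.0, 30.0]]
295 [[486.0, 29.0, 118.0], [493.0, 35.0, 129.0], [499.0, 36.0, 128.0]]
310 [[487.0, 34.0, 140
[... 1389 characters left out ...]
.0], [492.0, 8.0, 118.0], [501.0, 16.0, 113.0], [523.0, 197.0, 1.0]]
230 [[487.0, 89.0, 55.0], [493.0, 17.0, 100.0], [501.0, 16.0, 100.0], [521.0, 173.0, 1.0]]
235 [[487.0, 88.0, 42.0], [492.0, 3.0, 96.0], [500.0, -7.0, 102.0], [509.0, -3.0, 99.0]]
240 [[486.0, 84.0, 31.0], [496.0, 83.0, 30.0], [499.0, -24.0, 101.0], [507.0, -22.0, 99.0]]
245 [[485.0, 64.0, 29.0], [494.0, 62.0, 30.0], [498.0, -38.0, 97.0], [506.0, -40.0, 98.0]]
250 [[484.0, 44.0, 29.0], [493.0, 44.0, 28.0], [498.0, -39.0, 85.0], [506.0, -41.0, 86.0]]
255 [[484.0, 45.0, 14.0], [493.0, 41.0, 16.0], [502.0, 43.0, 14.0], [506.0, -41.0, 73.0]]
260 [[483.0, 35.0, 7.0], [491.0, -2.0, 33.0], [500.0, 3.0, 29.0], [506.0, -39.0, 58.0]]
```

View pics/w3.png

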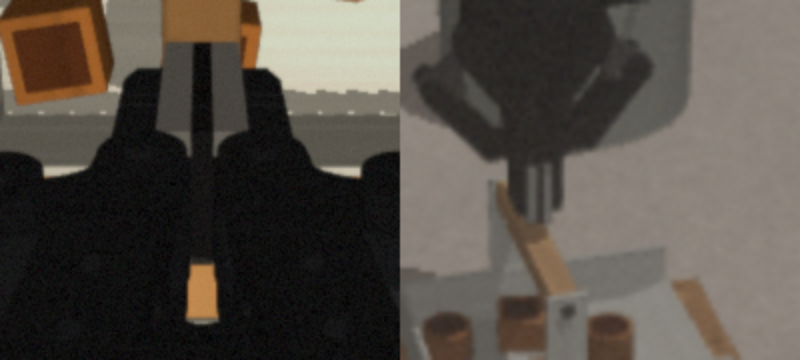

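The pictures show the real fingertips ending at about z 0.112, just above the handle (top 0.100). The reported TCP is 0.072, so the physical tips sit about 40 mm behind it. I'll reopen and go about 37 mm lower, watching the force.

carry_out(deltas=[0, 0, -0.01, 0, 0, 0, 0, 0, -0.01, 0, 0, 0, 0, 0, -0.01, 0, 0, 0, 0, 0, -0.01, 0, 0, 0], grip=70)

```text
time: 5.25
eef_pos: [0.4948, 0.0238, 0.0823]
tcp_rot: [0.635, 0.773, -0.0, -0.0]
contact_force: [-0.4, 0.4, 0.8]
opening: 0.699
finger_force: 0.0
```

carry_out(deltas=[0, 0, 0.01, 0, 0, 0, 0, 0, 0.025, 0, 0, 0, 0, 0, 0.04, 0, 0, 0, 0, 0, 0.047, 0, 0, 0, 0, 0, 0.047, 0, 0, 0])

```text
time: 5.88
eef_pos: [0.4942, 0.0239, 0.0343]
tcp_rot: [0.635, 0.773, -0.001, -0.001]
contact_force: [0.2, -0.6, 0.1]
opening: 0.706
finger_force: 0.0
```

```bash
python3 - <<'E'
from h import *
s=st();im,d,m=cam("wrist");S,ds,ms=cam("side")
cv2.imwrite("pics/w4.png",cv2.resize(np.hstack([im,cv2.resize(S[160:310,210:410],(640,480))])[:,:,::-1],(800,300)))
E
```

```text
5.88 [0.4942 0.0239 0.0343] [-0.16  0.09  2.13  0.    0.93 -0.35] [ 0.2 -0.6  0.1] 0.7061670278863084
```

View pics/w4.png

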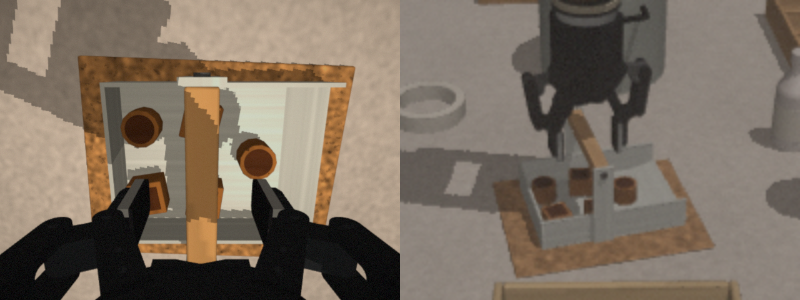

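The fingers now straddle the handle, and no contact force shows. I'll close.

carry_out(deltas=[0, 0, 0, 0, 0, 0, 0, 0, 0, 0, 0, 0, 0, 0, 0, 0, 0, 0, 0, 0, 0, 0, 0, 0, 0, 0, 0, 0, 0, 0], grip=0, grip_force=80)

```text
time: 6.6
eef_pos: [0.4954, 0.0237, 0.0361]
tcp_rot: [0.635, 0.773, 0.0, 0.0]
contact_force: [-1.1, -0.2, 4.1]
opening: 0.166
finger_force: 78.9
```

carry_out(deltas=[0, 0, 0, 0, 0, 0, 0, 0, -0.003, 0, 0, 0, 0, 0, -0.009, 0, 0, 0, 0, 0, -0.018, 0, 0, 0, 0, 0, -0.03, 0, 0, 0])

```text
time: 7.22
eef_pos: [0.4946, 0.0238, 0.0657]
tcp_rot: [0.635, 0.773, -0.0, -0.0]
contact_force: [-0.9, -0.1, -3.8]
opening: 0.17
finger_force: 78.1
```

```bash
python3 - <<'E'
from h import *
s=st();im,d,m=cam("wrist");S,ds,ms=cam("side")
cv2.imwrite("pics/w5.png",cv2.resize(np.hstack([im,cv2.resize(S[160:310,210:410],(640,480))])[:,:,::-1],(800,300)))
E
```

```text
7.22 [0.4946 0.0238 0.0657] [-0.16  0.04  2.11 -0.    1.   -0.35] [-0.9 -0.1 -3.8] 0.1695766050917571
```

View pics/w5.png

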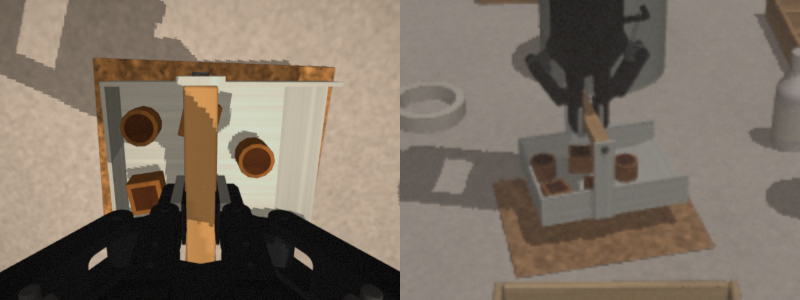

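The tray is lifted level with the blocks aboard. I'll keep lifting smoothly.

carry_out(deltas=[0, 0, -0.015, 0, 0, 0, 0, 0, -0.04, 0, 0, 0, 0, 0, -0.07, 0, 0, 0, 0, 0, -0.1, 0, 0, 0, 0, 0, -0.13, 0, 0, 0])

```text
time: 7.95
eef_pos: [0.4947, 0.0238, 0.197]
tcp_rot: [0.635, 0.773, 0.0, 0.0]
contact_force: [-0.1, 0.5, -3.4]
opening: 0.169
finger_force: 78.3
```

carry_out(deltas=[0, 0, -0.025, 0, 0, 0, 0, 0, -0.04, 0, 0, 0, 0, 0, -0.045, 0, 0, 0])

```text
time: 8.32
eef_pos: [0.4952, 0.0238, 0.2414]
tcp_rot: [0.634, 0.773, 0.0, 0.001]
contact_force: [-0.4, 0.5, -3.6]
opening: 0.169
finger_force: 78.3
```

```bash
sed -i 's/\[0,0,.019\]/[0,0,.056]/' h.py; python3 - <<'E'
from h import *
st();print(delta(*goal([.42,-.363,.30],-4)))
E
```

```text
8.32 [0.4952 0.0238 0.2414] [-0.16 -0.15  1.95  0.    1.34 -0.35] [-0.4  0.5 -3.6] 0.1690040464951867
[-3.647e-01 -1.491e-01 -2.600e-03  1.500e-03  3.000e-04  2.659e-01]
```

carry_out(deltas=[-0.0073, -0.003, 0, 0, 0, 0.005, -0.022, -0.009, 0, 0, 0, 0.016, -0.044, -0.018, 0, 0, 0, 0.032, -0.069, -0.028, 0, 0, 0, 0.05, -0.096, -0.039, 0, 0, 0, 0.07])

```text
time: 8.95
eef_pos: [0.4744, -0.0795, 0.2392]
tcp_rot: [0.662, 0.75, -0.001, -0.001]
contact_force: [0.5, 0.4, -2.9]
opening: 0.177
finger_force: 78.3
```

```bash
python3 - <<'E'
from h import *
st();print(delta(*goal([.42,-.363,.30],-4)))
E
```

```text
8.95 [ 0.4744 -0.0795  0.2392] [-0.38 -0.19  1.98 -0.    1.35 -0.5 ] [ 0.5  0.4 -2.9] 0.17728860610458716
[-0.2745 -0.0892 -0.0048 -0.002  -0.0004  0.1945]
```

carry_out(deltas=[-0.027, -0.009, 0, 0, 0, 0.019, -0.055, -0.018, 0, 0, 0, 0.039, -0.082, -0.027, 0, 0, 0, 0.058, -0.11, -0.036, -0.002, 0, 0, 0.078, -0.137, -0.045, -0.004, 0, 0, 0.097])

```text
time: 9.57
eef_pos: [0.4466, -0.2211, 0.2432]
tcp_rot: [0.698, 0.717, -0.0, -0.001]
contact_force: [0.5, 0.4, -3.4]
opening: 0.17
finger_force: 78.3
```

```bash
python3 - <<'E'
from h import *
st();print(delta(*goal([.42,-.363,.30],-4)))
E
```

```text
9.57 [ 0.4466 -0.2211  0.2432] [-0.66 -0.15  1.94 -0.    1.35 -0.69] [ 0.5  0.4 -3.4] 0.17003197920400945
[-0.1411 -0.0304 -0.0009 -0.002  -0.001   0.0968]
```

carry_out(deltas=[-0.027, -0.006, 0, 0, 0, 0.019, -0.053, -0.011, 0, 0, 0, 0.037, -0.078, -0.017, 0, 0, 0, 0.055, -0.1, -0.022, 0, 0, 0, 0.07, -0.118, -0.026, 0, 0, 0, 0.083])

```text
time: 10.2
eef_pos: [0.4246, -0.3395, 0.2437]
tcp_rot: [0.727, 0.687, 0.0, -0.001]
contact_force: [0.1, -0.8, -3.3]
opening: 0.168
finger_force: 78.3
```

carry_out(deltas=[-0.013, -0.003, 0, 0, 0, 0.008, -0.02, -0.004, 0, 0, 0, 0.012, -0.023, -0.004, 0, 0, 0, 0.014, -0.023, -0.004, 0, 0, 0, 0.014])

```text
time: 10.7
eef_pos: [0.4204, -0.3607, 0.2444]
tcp_rot: [0.731, 0.683, 0.0, -0.0]
contact_force: [-0.1, 0.4, -3.6]
opening: 0.17
finger_force: 78.3
```

```bash
python3 - <<'E'
from h import *
s=st();im,d,m=cam("wrist");S,ds,ms=cam("side");t,_,_=cam("top")
cv2.imwrite("pics/w6.png",cv2.resize(np.hstack([S,t])[:,:,::-1],(800,300)))
for th,z in((12,.295),(24,.285),(34,.275),(42,.268),(48,.265)):print(th,delta(*goal([.42,-.363,z],-4,th)))
E
```

```text
10.7 [ 0.4204 -0.3607  0.2444] [-0.89 -0.02  1.82  0.    1.34 -0.82] [-0.1  0.4 -3.6] 0.17035192435904997
12 [-2.500e-03 -1.190e-02  4.200e-03  2.095e-01  1.000e-04  2.600e-03]
24 [-2.400e-03 -2.300e-02  1.060e-02  4.189e-01  4.000e-04  2.600e-03]
34 [-0.0024 -0.0315  0.0159  0.5935  0.0006  0.0025]
42 [-0.0024 -0.0377  0.018   0.7331  0.0008  0.0025]
48 [-0.0024 -0.0418  0.0169  0.8378  0.0009  0.0025]
```

View pics/w6.png

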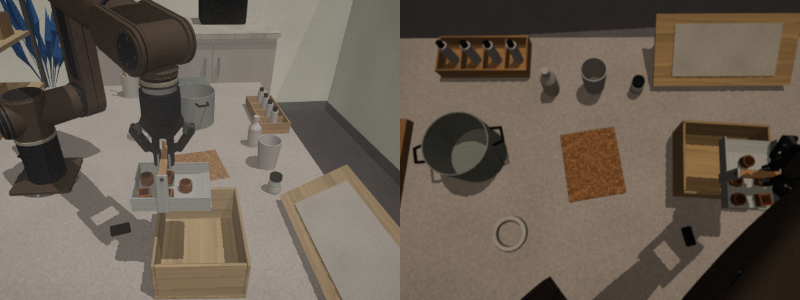

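The tray hangs level over the near side of the crate with all the blocks aboard. I'll start tipping slowly.

carry_out(deltas=[-0.001, -0.006, 0.002, 0.1, 0, 0, -0.002, -0.012, 0.004, 0.21, 0, 0.002, -0.0024, -0.0175, 0.007, 0.315, 0, 0.0025, -0.0024, -0.023, 0.0106, 0.42, 0, 0.0025, -0.0024, -0.027, 0.013, 0.5, 0, 0.0025])

```text
time: 11.48
eef_pos: [0.3939, -0.3613, 0.2311]
tcp_rot: [0.708, 0.661, -0.169, -0.181]
contact_force: [-0.4, -0.4, -3.2]
opening: 0.171
finger_force: 78.4
```

```bash
python3 - <<'E'
from h import *
st()
for th,z in((34,.275),(38,.27),(42,.268),(46,.265),(50,.265)):print(th,delta(*goal([.42,-.363,z],-4,th)))
E
```

```text
11.47 [ 0.3939 -0.3613  0.2311] [-0.77  0.23  1.64 -0.31  1.66 -0.66] [-0.4 -0.4 -3.2] 0.1707453421936262
34 [ 0.0001 -0.0033  0.0047  0.0924  0.0007  0.0001]
38 [ 1.000e-04 -4.800e-03  8.600e-03  1.622e-01  7.000e-04  0.000e+00]
42 [ 1.000e-04 -7.600e-03  9.500e-03  2.321e-01  7.000e-04  0.000e+00]
46 [ 1.000e-04 -1.000e-02  1.110e-02  3.019e-01  7.000e-04 -0.000e+00]
50 [ 1.000e-04 -1.360e-02  9.900e-03  3.717e-01  7.000e-04 -0.000e+00]
```

carry_out(deltas=[0, -0.003, 0.0047, 0.092, 0, 0, 0, -0.005, 0.0086, 0.16, 0, 0, 0, -0.0076, 0.0095, 0.23, 0, 0, 0, -0.01, 0.011, 0.3, 0, 0, 0, -0.0136, 0.01, 0.37, 0, 0])

```text
time: 12.1
eef_pos: [0.3772, -0.3604, 0.2291]
tcp_rot: [0.663, 0.619, -0.288, -0.308]
contact_force: [-0.3, 0.1, -2.8]
opening: 0.167
finger_force: 78.7
```

carry_out(deltas=[0, 0, 0, 0, 0, 0, 0, 0, 0, 0, 0, 0, 0, 0, 0, 0, 0, 0])

```text
time: 12.48
eef_pos: [0.3766, -0.3606, 0.2298]
tcp_rot: [0.664, 0.618, -0.287, -0.307]
contact_force: [0.3, 0.5, -2.8]
opening: 0.168
finger_force: 78.7
```

```bash
python3 - <<'E'
from h import *
s=st();im,d,m=cam("wrist");S,ds,ms=cam("side")
cv2.imwrite("pics/w7.png",cv2.resize(np.hstack([S,im])[:,:,::-1],(800,300)))
E
```

```text
12.47 [ 0.3766 -0.3606  0.2298] [-0.71  0.4   1.55 -0.5   1.91 -0.62] [ 0.3  0.5 -2.8] 0.16771254895652696
```

View pics/w7.png

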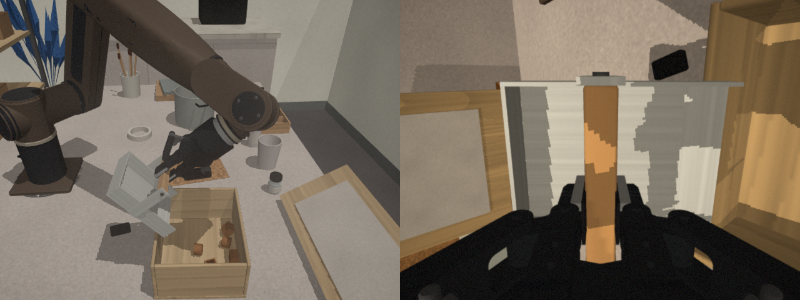

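The side view shows the tray tipped and the blocks in the crate around (195-235, 230-260). The visible part of the tray is empty. I'll count the blocks numerically.

```bash
python3 - <<'E'
from h import *
f=[]
for n in("side","wrist"):
    s=ctrl.get_state();im,d,m=cam(n)
    T=np.eye(4);T[:3,:3]=R.from_quat(s["tcp_rot"]).as_matrix();T[:3,3]=s["eef_pos"]
    W=cloud(d,m,T@np.array(m["hand_eye"]) if n=="wrist" else None)
    for q in("block0","block1"):
        for r in ctrl.find_in(n,q):
            u,v=map(int,r["uv"]);print(n,q,round(r["score"],2),u,v,W[v,u].round(3))
        f.append(ctrl.get_state()["contact_force"][2])
    if n=="side":
        hsv=cv2.cvtColor(im,cv2.COLOR_RGB2HSV)
        mk=((hsv[...,2]<110)&(hsv[...,1]>130)).astype(np.uint8)
        # crate interior region plus tray region
        k,l,stt,c=cv2.connectedComponentsWithStats(mk)
        for i in range(1,k):
            x,y=map(int,c[i])
            if stt[i,4]>15 and 170<x<420 and y>230:print("blob",stt[i].tolist(),np.nanmedian(W[l==i],0).round(3))
print(f)
E
```

```text
side block0 0.83 373 407 [ 0.577 -0.406  0.036]
side block0 0.78 363 362 [ 0.576 -0.316  0.039]
side block0 0.71 317 398 [ 0.492 -0.379  0.033]
side block0 0.62 339 415 [ 0.523 -0.412  0.031]
side block0 0.54 362 385 [ 0.567 -0.362  0.036]
side block1 0.83 373 407 [ 0.577 -0.406  0.036]
side block1 0.78 363 362 [ 0.576 -0.316  0.039]
side block1 0.71 317 398 [ 0.492 -0.379  0.033]
side block1 0.62 339 415 [ 0.523 -0.412  0.031]
side block1 0.54 362 385 [ 0.567 -0.362  0.036]
[np.float64(-3.563678287805658), np.float64(-3.342568560658555), np.float64(-2.3378191468306424), np.float64(-1.9660265900954954)]
```

All five blocks are in the crate, at five distinct spots. I'll level the tray and go back to the mat.

```bash
python3 - <<'E'
from h import *
st();print(delta(*goal([.42,-.363,.30],-4,20)),delta(*goal([.42,-.363,.32],-4)))
E
```

```text
12.88 [ 0.3764 -0.3604  0.2292] [-0.71  0.4   1.55 -0.5   1.91 -0.62] [ 1.1 -0.1 -2. ] 0.17217775713152222
[ 5.000e-04  1.900e-03 -3.050e-02 -5.208e-01  2.000e-04 -9.000e-04] [ 5.000e-04  1.600e-03 -5.590e-02 -8.699e-01  3.000e-04 -8.000e-04]
```

carry_out(deltas=[0, 0.002, -0.008, -0.13, 0, 0, 0, 0.002, -0.015, -0.26, 0, 0, 0, 0.002, -0.023, -0.39, 0, 0, 0, 0.002, -0.031, -0.52, 0, 0, 0, 0.002, -0.04, -0.65, 0, 0])

```text
time: 13.5
eef_pos: [0.4081, -0.3625, 0.2541]
tcp_rot: [0.727, 0.678, -0.074, -0.079]
contact_force: [-0.1, -0.1, -1.6]
opening: 0.168
finger_force: 78.6
```

carry_out(deltas=[0, 0, -0.008, -0.11, 0, 0, 0, 0.003, -0.015, -0.22, 0, 0, 0, 0.003, -0.015, -0.22, 0, 0])

```text
time: 13.88
eef_pos: [0.413, -0.3631, 0.2684]
tcp_rot: [0.732, 0.681, -0.001, 0.0]
contact_force: [-0.1, 0.8, -1.8]
opening: 0.172
finger_force: 78.6
```

```bash
python3 - <<'E'
from h import *
st();print(delta(*goal([.5069,.0137,.30],8.9)))
E
```

```text
13.88 [ 0.413  -0.3631  0.2684] [-0.9  -0.04  1.8  -0.    1.38 -0.83] [-0.1  0.8 -1.8] 0.17162698744541346
[ 0.3827  0.0666  0.0237 -0.0013  0.0016 -0.2272]
```

carry_out(deltas=[0.019, 0.003, 0, 0, 0, -0.011, 0.057, 0.01, 0, 0, 0, -0.034, 0.1, 0.018, 0, 0, 0, -0.06, 0.15, 0.027, 0.005, 0, 0, -0.09, 0.2, 0.036, 0.01, 0, 0, -0.12])

```text
time: 14.5
eef_pos: [0.4644, -0.1632, 0.2564]
tcp_rot: [0.688, 0.725, -0.001, -0.001]
contact_force: [0.8, 0.1, -2.4]
opening: 0.17
finger_force: 78.6
```

```bash
python3 - <<'E'
from h import *
st();print(delta(*goal([.5069,.0137,.25],8.9)))
E
```

```text
14.5 [ 0.4644 -0.1632  0.2564] [-0.54 -0.17  1.94 -0.    1.38 -0.6 ] [ 0.8  0.1 -2.4] 0.16958139319044838
[ 0.1744  0.0518  0.0623 -0.0026 -0.0006 -0.1033]
```

carry_out(deltas=[0.045, 0.013, 0.01, 0, 0, -0.027, 0.088, 0.026, 0.022, 0, 0, -0.052, 0.127, 0.038, 0.037, 0, 0, -0.075, 0.158, 0.047, 0.05, 0, 0, -0.093, 0.174, 0.052, 0.06, 0, 0, -0.103])

```text
time: 15.12
eef_pos: [0.507, 0.0129, 0.1957]
tcp_rot: [0.65, 0.76, -0.001, -0.001]
contact_force: [-0.4, -0.3, -2.4]
opening: 0.169
finger_force: 78.6
```

carry_out(deltas=[0, 0, 0.005, 0, 0, 0, 0, 0, 0.01, 0, 0, 0])

```text
time: 15.38
eef_pos: [0.5077, 0.0096, 0.187]
tcp_rot: [0.651, 0.759, -0.001, 0.0]
contact_force: [0.1, -0.0, -2.3]
opening: 0.171
finger_force: 78.6
```

```bash
python3 - <<'E'
from h import *
s=st();im,d,m=cam("wrist")
T=np.eye(4);T[:3,:3]=R.from_quat(s["tcp_rot"]).as_matrix();T[:3,3]=s["eef_pos"]
W=cloud(d,m,T@np.array(m["hand_eye"]));p=W.reshape(-1,3);p=p[np.isfinite(p).all(1)]
hz=s["eef_pos"][2]+.056
h=p[(abs(p[:,2]-hz-.008)<.004)&(np.hypot(*(p[:,:2]-s["eef_pos"][:2]).T)<.09)]
print("handle top pts",len(h),cv2.minAreaRect(h[:,:2].astype(np.float32)),np.median(h[:,2]))
A=np.linalg.lstsq(np.c_[h[:,:2],np.ones(len(h))],h[:,2],rcond=None)[0];print("slope",A[:2])
f=p[(p[:,2]>hz-.1)&(p[:,2]<hz-.075)&(np.hypot(*(p[:,:2]-s["eef_pos"][:2]).T)<.11)]
A=np.linalg.lstsq(np.c_[f[:,:2],np.ones(len(f))],f[:,2],rcond=None)[0];print("floor slope",A[:2],len(f))
t,dt,mt=cam("top");Wt=cloud(dt,mt)
q=Wt.reshape(-1,3);q=q[np.isfinite(q).all(1)]
w=q[(q[:,2]>hz-.06)&(q[:,2]<hz-.045)&(np.hypot(*(q[:,:2]-s["eef_pos"][:2]).T)<.12)]
if len(w): print("walltop top cam",len(w),cv2.minAreaRect(w[:,:2].astype(np.float32)))
print(delta(*goal([.5069,.0137,.10],8.9)))
E
```

```text
15.38 [0.5077 0.0096 0.187 ] [-0.18 -0.08  1.99 -0.    1.24 -0.33] [ 0.1 -0.  -2.3] 0.17069373476124006
handle top pts 16541 ((0.5069055557250977, 0.02773187682032585), (0.09957864880561829, 0.04147480055689812), 89.1351318359375) 0.25151557367170924
slope [ 0.00063182 -0.00328078]
floor slope [ 0.02196869 -0.00167981] 49486
walltop top cam 164 ((0.5228424072265625, -0.001268051564693451), (0.18671046197414398, 0.06020095944404602), 47.22270584106445)
[ 0.0045  0.0004  0.1427 -0.0012  0.0007 -0.0042]
```

carry_out(deltas=[0.001, 0, 0.03, 0, 0, -0.001, 0.0025, 0, 0.065, 0, 0, -0.002, 0.004, 0, 0.1, 0, 0, -0.004, 0.0045, 0, 0.125, 0, 0, -0.004, 0.0045, 0, 0.138, 0, 0, -0.004])

```text
time: 16.1
eef_pos: [0.5064, 0.0138, 0.0481]
tcp_rot: [0.65, 0.76, -0.001, -0.0]
contact_force: [0.1, 0.4, -1.9]
opening: 0.166
finger_force: 78.5
```

carry_out(deltas=[0, 0, 0.001, 0, 0, 0, 0, 0, 0.002, 0, 0, 0])

```text
time: 16.35
eef_pos: [0.5082, 0.0141, 0.0485]
tcp_rot: [0.65, 0.76, 0.0, 0.001]
contact_force: [1.1, 0.2, -2.5]
opening: 0.167
finger_force: 78.5
```

```bash
python3 - <<'E'
from h import *
st();print(delta(*goal([.5069,.0137,.092],8.9)))
E
```

```text
16.35 [0.5082 0.0141 0.0485] [-0.17  0.09  2.09 -0.    0.96 -0.33] [ 1.1  0.2 -2.5] 0.1668754767316048
[-0.0002 -0.0014  0.0125  0.0024  0.0015  0.0009]
```

carry_out(deltas=[0, 0, 0.003, 0, 0, 0, 0, 0, 0.006, 0, 0, 0, 0, 0, 0.0085, 0, 0, 0, 0, 0, 0.01, 0, 0, 0, 0, 0, 0.01, 0, 0, 0])

```text
time: 16.98
eef_pos: [0.5068, 0.0147, 0.037]
tcp_rot: [0.65, 0.76, -0.0, 0.0]
contact_force: [-0.5, -0.3, -1.8]
opening: 0.169
finger_force: 78.5
```

carry_out(deltas=[0, 0, 0.001, 0, 0, 0, 0, 0, 0.001, 0, 0, 0])

```text
time: 17.23
eef_pos: [0.5069, 0.0146, 0.0361]
tcp_rot: [0.65, 0.76, -0.0, 0.0]
contact_force: [-0.1, 0.3, -2.0]
opening: 0.169
finger_force: 78.6
```

carry_out(deltas=[0, 0, 0.001, 0, 0, 0, 0, 0, 0.001, 0, 0, 0])

```text
time: 17.48
eef_pos: [0.5073, 0.0145, 0.036]
tcp_rot: [0.65, 0.76, -0.0, 0.0]
contact_force: [-2.6, 0.3, 4.8]
opening: 0.167
finger_force: 79.6
```

The tray is on the mat. I'll release it.

carry_out(deltas=[0, 0, 0, 0, 0, 0, 0, 0, 0, 0, 0, 0, 0, 0, 0, 0, 0, 0, 0, 0, 0, 0, 0, 0], grip=60)

```text
time: 17.98
eef_pos: [0.5069, 0.0146, 0.035]
tcp_rot: [0.65, 0.76, -0.0, 0.0]
contact_force: [-0.8, -0.6, 0.2]
opening: 0.601
finger_force: 0.0
```

carry_out(deltas=[0, 0, -0.02, 0, 0, 0, 0, 0, -0.06, 0, 0, 0, 0, 0, -0.11, 0, 0, 0, 0, 0, -0.16, 0, 0, 0, 0, 0, -0.2, 0, 0, 0])

```text
time: 18.6
eef_pos: [0.5073, 0.0147, 0.2376]
tcp_rot: [0.65, 0.76, 0.0, 0.001]
contact_force: [1.4, 1.0, -0.8]
opening: 0.598
finger_force: 0.0
```

```bash
python3 - <<'E'
from h import *
s=st();im,d,m=cam("wrist")
T=np.eye(4);T[:3,:3]=R.from_quat(s["tcp_rot"]).as_matrix();T[:3,3]=s["eef_pos"]
WW=cloud(d,m,T@np.array(m["hand_eye"]));t,dt,mt=cam("top");Wt=cloud(dt,mt);S,ds,ms=cam("side");Ws=cloud(ds,ms)
for n,w in(("wrist",WW),("top",Wt),("side",Ws)):
    p=w.reshape(-1,3);p=p[np.isfinite(p).all(1)]
    h=p[(abs(p[:,2]-.1)<.012)&(abs(p[:,0]-.507)<.05)&(abs(p[:,1]-.014)<.09)]
    if len(h):print(n,"handle",cv2.minAreaRect(h[:,:2].astype(np.float32)),np.median(h[:,2]))
    c=p[(p[:,2]>.112)&(p[:,2]<.128)&(p[:,1]<-.18)&(p[:,1]>-.65)&(p[:,0]>.3)&(p[:,0]<.75)]
    if len(c):print("crate",cv2.minAreaRect(c[:,:2].astype(np.float32)))
for q in("block0","eraser","pot","tape"):
  for r in ctrl.find_in("side",q):
    u,v=map(int,r["uv"]);print(q,round(r["score"],2),u,v,Ws[v,u].round(3))
im=im.astype(int);mk=((im[:,:,0]-im[:,:,2])>45)&(np.nan_to_num(WW[:,:,2],nan=1)<.012)
p=WW[mk];p=p[(abs(p[:,0]-.5)<.15)&(abs(p[:,1]-.02)<.12)];print("mat",cv2.minAreaRect(p[:,:2].astype(np.float32)))
st()
E
```

```text
18.6 [0.5073 0.0147 0.2376] [-0.17 -0.12  1.93 -0.    1.33 -0.33] [ 1.4  1.  -0.8] 0.5982922570109417
wrist handle ((0.5073766112327576, 0.01532786339521408), (0.021952219307422638, 0.13416731357574463), 8.860098838806152) 0.10057054756591174
crate ((0.40262502431869507, -0.24255716800689697), (0.015187022276222706, 0.007960296235978603), 86.8223648071289)
top handle ((0.5182433724403381, -0.04621678963303566), (0.011164478957653046, 0.02190132811665535), 89.2466812133789) 0.09987767115360857
crate ((0.4960927665233612, -0.3679347038269043), (0.25159260630607605, 0.21030721068382263), 85.99519348144531)
side handle ((0.5086442232131958, 0.013604864478111267), (0.021699456498026848, 0.13809238374233246), 8.279738426208496) 0.09975627790452757
crate ((0.49601981043815613, -0.3676190674304962), (0.25438398122787476, 0.21055853366851807), 85.90042877197266)
block0 0.75 365 387 [ 0.571 -0.366  0.036]
block0 0.71 364 364 [ 0.577 -0.32   0.038]
block0 0.69 314 400 [ 0.487 -0.381  0.031]
block0 0.69 310 255 [0.512 0.052 0.007]
block0 0.64 337 414 [ 0.52  -0.409  0.03 ]
block0 0.57 370 403 [ 0.574 -0.398  0.036]
eraser 0.74 193 367 [ 0.285 -0.284  0.019]
eraser 0.36 225 219 [0.305 0.213 0.02 ]
eraser 0.25 362 388 [ 0.567 -0.364  0.032]
tape 0.84 223 220 [0.3   0.207 0.02 ]
tape 0.2 362 367 [ 0.573 -0.324  0.036]
mat ((0.5057972073554993, 0.012633301317691803), (0.22397923469543457, 0.18338939547538757), 9.191219329833984)
18.95 [0.5059 0.0149 0.233 ] [-0.17 -0.12  1.94 -0.    1.33 -0.33] [-0.3 -0.4 -0.2] 0.6019247630227536
```

The tray is upright and within about 2 mm of the mat centre, the crate hasn't moved, and all five blocks are in it. The sixth hit, at z = 0.007, is bare tray floor.

```bash
python3 -c "
from plant import ctrl
print(ctrl.sign_off())"
```

```text
the job is handed in; nothing more can be done
None
```

The job is handed in: all five blocks are in the crate, which hasn't moved, and the empty tray stands upright in the middle of the cork mat, released at about 19 s of the 51 s allowed.

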